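Shear-box calibration: seat the dummy specimen, hold the load pad over it

ROBOT

A 6-joint arm with a two-finger parallel gripper is mounted at the origin on the work surface. World frame = base frame: x ahead of the robot, y to its left, z up, the work surface at z = 0. Lengths are in m, angles in degrees, forces in N, time in s.
With the tool pointing down it reaches from about 0.325 to 0.85 m from the base axis. Payload 15.5 kg.
Tool frame: the origin (TCP) lies midway between the tips of the shut fingers; the grasp point (between the pads) lies ctrl.grasp_offset behind it (ctrl.grasp_offset is the distance from the TCP to the grasp point, in m); z points along the fingers, x is the direction in which the jaws open and shut, and the axes are right-handed (so a half turn about z gives the same grasp; the last joint's range is limited). The gripper opens to 91 mm and grips with 3 to 60 N. Pads are 32 mm wide; open, the fingers measure 118 mm over their backs; the gripper's body (76 mm by 178 mm) begins 60 mm behind the grasp point.
Start: joints at [-78.696, 28.281, 77.091, -0, 74.628, -5.472], TCP at [0.18, -0.598, 0.214] pointing down, gripper open.
Joint ranges: [-166.48, 166.48], [-47.26, 123.95], [12.59, 153.08], [-70.14, 250.14], [6.76, 159.57], [-176.63, 176.63]. Speed limits (degrees/s): [108.29, 108.29, 147.25, 172.46, 172.46, 172.46].

INTERFACE

Orientations are given as [roll, pitch, yaw] about the fixed x, y, z axes, in that order (R = Rz(yaw) Ry(pitch) Rx(roll)).
In Python, from rig import ctrl, snapshot, camera_params gives the robot as it stands.
- The arm moves only by the tool carry_out, never from a script. Its argument "increments" is a list of rows, each an object with "delta_pos": the shift along the tool's x, y, z scaled (see below), a list of three; "rotation": the turn, a rotation vector about the tool's x, y, z scaled (see below), a list of three; "fingers": the opening, from 0 (shut) to 1 (fully open). A call has 1 to 12 rows; each row shifts and turns the commanded pose from where the row before left it, along the tool's axes as they then stand; what a row does not reach is not made up. The controller multiplies each number of a shift by 0.025 m and each number of a turn by 4 degrees. A row lasts 1/12 s, in which the tool goes at most 41.7 mm and 7.16 degrees, less where a joint would pass 70% of its speed; a pose out of reach is approached as far as the arm can. A call with a number of a shift or a turn outside -1 to 1 is refused whole. A call with a gripper value outside its range is refused whole. The fingers move at their own pace and stop on an object; "force" is the grip in N (left out, the last holds). Time passes only in rows, so rows that do not move let the fingers close. It gives the time, the measured TCP pose, the force and the opening at its end, in the units of the state.
- ctrl.get_obs(): the state, without advancing time (a new reading comes with each control period).
- snapshot(name): name is "side" or "top"; returns the picture (384x512x3 uint8, blue, green, red); there is no depth.
- camera_params(name): a dict with "K" (3x3 intrinsics, pixels), "D" ([k1, k2, p1, p2, k3] as OpenCV has them; the pictures are not rectified), "origin" and "rotation" of the camera in the world. Camera axes: x right, y up, looking along -z (the intrinsics and any distortion apply to the point x, -y, -z); pixel columns grow to the right and rows downward; lengths in m; the calibration is good to about 2 mm. A picture is of the moment at which its call begins. camera_params takes no time and is no camera call.
- ctrl.close_job(): hands the job in, once; it reports no verdict.
The state is a dict: "t": time; "joint_positions": joint angles; "qd": joint speeds; "joint_torque": joint torques, N m; "tool_pos": TCP position; "tcp_rot": TCP orientation; "wrist_force": force on the tool from outside, world axes, zero at the start; "ft_torque": the same for the moment, N m; "grip_width": finger opening in m.
Only numpy, scipy, OpenCV 4.12 (cv2) and the standard library are available. Lean on these libraries where they do the work, as an engineer would, in place of code of your own. Each camera call takes 0.05 s, during which the arm holds its last target. There are 200 camera calls.

TASK

Set up the shear box for its calibration check: lower (do not drop) the aluminium dummy specimen block into the square pocket of the box in the carriage, flat, square and fully home, and let go of it. Then pick up the steel load pad by its stem, carry it over the sample tins and the carriage wall, and hold it level about 5 mm above the top of the seated block, centred and with edges parallel, never letting it touch the block; finish while still holding it there, motionless, with the tins and the spatula left undisturbed.

Things in the scene. Friction and masses are not known exactly. Their poses are not given: they have to be found in the camera images.
- carriage: Fixed aluminium carriage: open square tank 190 x 190 mm, walls 6 mm thick, 50 mm high. In its middle a fixed 100 x 100 mm steel box, top 35 mm above the table, with a central square pocket 53 x 53 mm, 15 mm deep, mouth chamfered 2 mm; all edges parallel. A 22 mm stub sticks out at +x. Stands left or right of the robot. Origin: centre of underside, on the table; x, y along the walls, z up
- pocket (a point): centre of the pocket's flat floor, 20 mm above the table; axes as carriage
- dummy: Loose dummy specimen: aluminium block 50 x 50 mm, 50 mm high, dark groove 1 mm deep round it 38 to 41 mm up, dark dimple on top, lowest 2 mm stepped in 1.5 mm; about 0.33 kg. Same in quarter turns. Starts upright on the mat. Seated, it stands 35 mm out of the pocket with 1.5 mm play all round. Origin: centre of underside, z up, x and y square to the sides
- dummy_top (a point): centre of the dummy block's top face, 50 mm above its underside; axes as dummy
- pad: Loose load pad: steel plate 50 x 50 x 12 mm with an upright square stem 20 x 20 mm in its centre, faces parallel to the plate's edges, 34 mm tall (whole height 46 mm); about 0.32 kg. Same in quarter turns. Starts upright on the mat, about 130 mm from the block. Origin: centre of underside, z up, x and y square to the edges
- mat: Fixed black rubber mat 230 x 130 x 4 mm on the table, on which the block and pad start, one near each end of its long (x) axis; which one is at which end varies, and their yaw. It lies on the other side from the carriage. Origin: centre of the underside, z up
- tin0: Aluminium sample tin with lid, 69 mm diameter, 80 mm high, loose, standing in a row of three between mat and carriage; not to be disturbed. Origin: centre of the underside, z up
- tin1: The second tin, same size and origin
- tin2: The third tin, same size and origin
- spatula: Loose spatula lying flat on the table beyond the tins, about 0.78 m from the robot, roughly crosswise; not to be disturbed
Things that resemble listed ones, but are neither listed nor needed, are in the scene too. What is shaped like the dummy but orange or yellow is not meant.

How it is judged (in metres and radians):
On the way:
1. the dummy block sits flat, square and fully home in the pocket, let go of (x of dummy in the frame of pocket between -0.0025 and 0.0025 m and y of dummy in the frame of pocket between -0.0025 and 0.0025 m and z of dummy in the frame of pocket between -0.0018 and 0.0018 m and (angle between the x axis of dummy and the x axis of carriage, either way round below 0.08 rad or angle between the x axis of dummy and the y axis of carriage, either way round below 0.08 rad) and angle between dummy's own z axis and vertical below 0.035 rad and contact force between the fingers and dummy below 0.1 N), for 0.3 s.
At the end, for the whole second after the job is handed in: Block home in the pocket (2.5 mm sideways, 1.8 mm in height, 0.08 rad yaw, 0.035 rad tilt), clear of the fingers; pad held still by the fingers, 1.5 to 11 mm above the block, centred within 5 mm, edges within 0.09 rad, tilt under 0.06 rad, touching neither block nor carriage (all of step 1 and z of pad in the frame of dummy_top between 0.0015 and 0.011 m and horizontal distance between pad and dummy_top below 0.005 m and (angle between the x axis of pad and the x axis of dummy, either way round below 0.09 rad or angle between the x axis of pad and the y axis of dummy, either way round below 0.09 rad) and angle between pad's own z axis and vertical below 0.06 rad and contact force between the fingers and pad above 1 N and contact force between pad and dummy below 0.05 N and contact force between pad and carriage below 0.05 N and linear speed of pad below 0.02 m/s and angular speed of pad below 0.15 rad/s); the arm keeps its last pose, push and grip.
It fails at once if the pad touches the dummy block (contact force between pad and dummy above 0.5 N).
It fails at once if the dummy block is dropped: out of the fingers more than 15 mm above the pocket floor (height (world z) of dummy above 0.035 m and contact force between each of the fingers, carriage and dummy below 0.02 N).
It fails at once if a sample tin is shifted more than 15 mm or tipped (distance of any of tin0, tin1, tin2 from where it was at the start of the episode above 0.015 m or angle between any of tin0, tin1, tin2's own z axis and vertical above 0.2 rad).
It fails at once if the spatula is shifted more than 20 mm (distance of spatula from where it was at the start of the episode above 0.02 m).
It also fails if it takes over 67 s, if anything falls off the work surface, if the arm or the gripper's body presses on something with over 40 N, if the wrist force passes 120 N, or if a joint passes its speed limit or range.

## Working session

There is one attempt and no reset: what is moved stays moved. The work goes in short steps, Python scripts to look and compute and a tool call to move; the robot and the scene stay as the last step left them, time stands still between calls to the robot, and variables do not carry over. Pictures are saved under pics/ and viewed, about 8 in all and at most 12, crops included, and the job is handed in when it is done.

Besides the shell and the picture viewer there is one more tool, called after "Call:" in YAML: its name, and indented under it one key for each argument. carry_out: Moves the arm, as the interface text tells. Its arguments: {"type":"object","properties":{"increments":{"type":"array","items":{"type":"object","properties":{"delta_pos":{"type":"array","items":{"type":"number"}},"rotation":{"type":"array","items":{"type":"number"}},"fingers":{"type":"number"}}}},"force":{"type":"number"}},"required":["increments"]}

```bash
mkdir -p pics; ls; python3 - <<'E'
from rig import ctrl, snapshot, camera_params
import cv2
print(ctrl.get_obs(), ctrl.grasp_offset)
for n in("top","side"):
    im=snapshot(n); cv2.imwrite(f"pics/{n}0.png",im)
    print(n,camera_params(n))
a=cv2.imread("pics/top0.png");cv2.imwrite("pics/top0b.png",cv2.resize(a,(800,600),interpolation=cv2.INTER_CUBIC))
E
```

```text
pics
{'t': 0.0, 'joint_positions': array([-7.86954816e+01,  2.83157889e+01,  7.71275971e+01,  1.08005333e-03,
        7.46273550e+01, -5.47004809e+00]), 'qd': array([-0.03423538, -0.01201716, -0.00686096, -0.05154626, -0.01873529,
        0.01781183]), 'joint_torque': array([ 1.52520221e-03, -8.78800821e+01, -3.81850576e+01,  7.08918530e-02,
        5.33291255e-02,  1.86091036e-06]), 'tool_pos': array([ 0.1803317 , -0.59802385,  0.21332569]), 'tcp_rot': array([-1.79992220e+02,  7.03196965e-02, -7.32257157e+01]), 'wrist_force': array([ 0.17480284, -0.89773021,  0.6358755 ]), 'ft_torque': array([0.03486502, 0.00974293, 0.01192277]), 'grip_width': 0.09159778696152285} 0.0188
top {'K': array([[432.88544775,   0.        , 252.20249294],
       [  0.        , 432.88544775, 189.4438367 ],
       [  0.        ,   0.        ,   1.        ]]), 'D': array([-0.01849358,  0.        ,  0.        ,  0.        ,  0.        ]), 'origin': array([0.38510932, 0.03708039, 1.1841791 ]), 'rotation': array([  6.45795213,   1.48118039, -90.9090181 ])}
side {'K': array([[382.11168703,   0.        , 264.24253531],
       [  0.        , 382.11168703, 196.46369251],
       [  0.        ,   0.        ,   1.        ]]), 'D': array([-0.09529014,  0.        ,  0.        ,  0.        ,  0.        ]), 'origin': array([0.38154977, 0.69859934, 0.90896507]), 'rotation': array([ 3.76761536e+01, -1.59455322e-02, -1.67368546e+02])}
```

View pics/top0b.png

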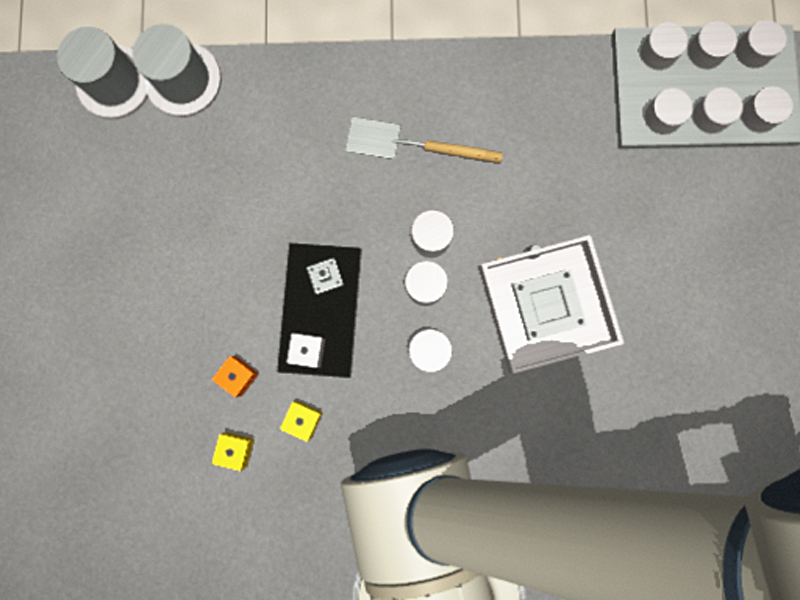

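View pics/side0.png

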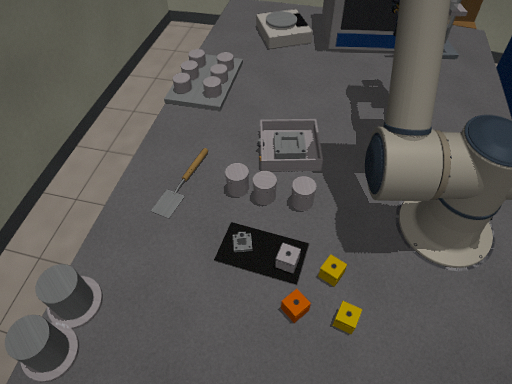

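```bash
cat > h.py <<'E'
import numpy as np, cv2
from scipy.spatial.transform import Rotation as R
from rig import ctrl, snapshot, camera_params
def ray(n,uv):
    c=camera_params(n); p=cv2.undistortPoints(np.array([[uv]],float),c["K"],c["D"])[0,0]
    return c["origin"],R.from_euler("xyz",c["rotation"],degrees=True).apply([p[0],-p[1],-1])
def world(n,uv,z):
    o,d=ray(n,uv); return o+d*(z-o[2])/d[2]
def pix(n,X):
    c=camera_params(n); p=R.from_euler("xyz",c["rotation"],degrees=True).inv().apply(np.array(X,float).reshape(-1,3)-c["origin"])
    return cv2.projectPoints(p*[1,-1,-1],np.zeros(3),np.zeros(3),c["K"],c["D"])[0][:,0]
E
python3 - <<'E'
import cv2,numpy as np
a=cv2.imread("pics/top0.png")
f=lambda x,y:cv2.resize(a[y:y+100,x:x+100],(400,400),interpolation=cv2.INTER_CUBIC)
cv2.imwrite("pics/crop0.png",np.hstack([f(160,150),f(300,145)]))
E
```

```text
(no output)
```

View pics/crop0.png

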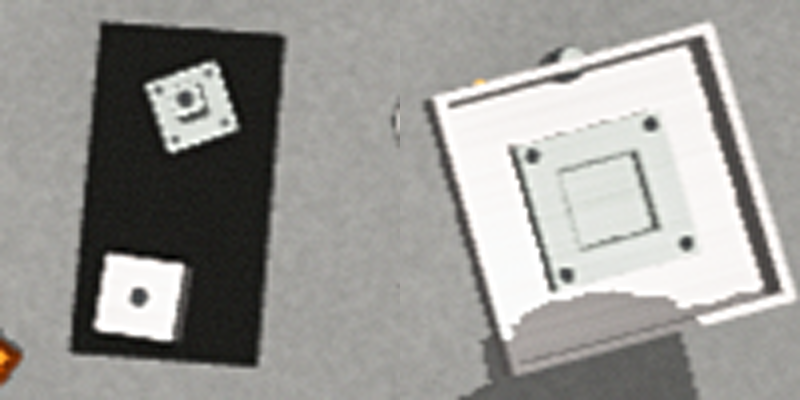

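```bash
python3 - <<'E'
from h import *
def w(P,z,ox,oy): return np.array([world("top",(ox+(u+.0)/4-.375,oy+v/4-.375),z)[:2] for u,v in P])
def rep(n,Q):
    print(n,"c",Q.mean(0).round(4),"sides",[(np.hypot(*(Q[i]-Q[i-1]))*1e3).round(1) for i in range(4)],"yaw",[(np.degrees(np.arctan2(*(Q[i]-Q[i-1])[::-1]))%90).round(1) for i in range(4)])
L=(160,150);C=(200,145)
rep("block",w([(103,252),(187,262),(181,343),(94,331)],.054,*L)); print("dimple",w([(139,297)],.054,*L))
rep("plate",w([(145,84),(220,60),(241,131),(173,155)],.016,*L)); rep("pbolts",w([(158,91),(209,68),(229,125),(174,140)],.016,*L));print("stem",w([(186,99)],.05,*L))
rep("bolts",w([(532,156),(651,123),(686,243),(567,275)],.035,*C))
rep("mouth",w([(557,170),(635,152),(660,230),(582,249)],.035,*C))
rep("walls",w([(430,98),(710,22),(797,298),(513,376)],.05,*C))
rep("mat",w([(101,22),(285,37),(257,366),(72,352)],.004,*L))
for u,v in((432,230),(426,282),(430,350)): print("tin",world("top",(u*.64,v*.64),.08).round(3))
for u,v in((144,0),):pass
print("orange",world("top",(232*.64,376*.64),.05).round(3))
E
```

```text
block c [0.4258 0.2155] sides [np.float64(51.8), np.float64(55.8), np.float64(52.9), np.float64(57.6)] yaw [np.float64(83.5), np.float64(82.3), np.float64(85.5), np.float64(81.3)]
dimple [[0.42576607 0.21695489]]
plate c [0.5558 0.1846] sides [np.float64(52.9), np.float64(53.9), np.float64(51.3), np.float64(49.1)] yaw [np.float64(21.2), np.float64(16.8), np.float64(15.9), np.float64(18.5)]
pbolts c [0.5568 0.1862] sides [np.float64(35.7), np.float64(38.3), np.float64(41.9), np.float64(38.9)] yaw [np.float64(17.8), np.float64(23.5), np.float64(18.8), np.float64(14.3)]
stem [[0.55655687 0.18613308]]
bolts c [ 0.4975 -0.1998] sides [np.float64(82.2), np.float64(82.6), np.float64(82.9), np.float64(81.7)] yaw [np.float64(14.2), np.float64(14.5), np.float64(13.6), np.float64(14.0)]
mouth c [ 0.4968 -0.1994] sides [np.float64(54.9), np.float64(53.4), np.float64(54.3), np.float64(53.3)] yaw [np.float64(15.3), np.float64(12.0), np.float64(15.2), np.float64(12.7)]
walls c [ 0.4972 -0.199 ] sides [np.float64(189.7), np.float64(192.5), np.float64(189.5), np.float64(191.8)] yaw [np.float64(14.7), np.float64(14.2), np.float64(14.5), np.float64(14.3)]
mat c [0.4987 0.1975] sides [np.float64(228.7), np.float64(128.8), np.float64(227.0), np.float64(126.7)] yaw [np.float64(85.1), np.float64(84.1), np.float64(84.6), np.float64(84.8)]
tin [ 0.62  -0.001  0.08 ]
tin [0.533 0.011 0.08 ]
tin [0.421 0.007 0.08 ]
orange [0.384 0.339 0.05 ]
```

```bash
cat >> h.py <<'E'
def go(x,y,z,yaw):
    "units of total shift (tool axes after the turn) and turn, from the measured pose"
    o=ctrl.get_obs(); r=R.from_euler("xyz",o["tcp_rot"],degrees=True)
    t=R.from_euler("xyz",[180,0,yaw],degrees=True)
    print("t",round(o["t"],2),"pos",o["tool_pos"].round(4),"rot",o["tcp_rot"].round(2),"w",o["grip_width"].round(4),"F",o["wrist_force"].round(1),"j",o["joint_positions"].round(0))
    print("turn units",(r.inv()*t).as_rotvec(degrees=True).round(2)/4,"shift units after turn",(t.inv().apply(np.array([x,y,z])-o["tool_pos"])/.025).round(2))
E
```

Call:
carry_out:
  increments:
    - {"delta_pos":[0,-0.9,0],"rotation":[0,0,0.99],"fingers":1}
    - {"delta_pos":[0,-0.9,0],"rotation":[0,0,0.99],"fingers":1}
    - {"delta_pos":[0,-0.9,0],"rotation":[0,0,0.99],"fingers":1}
    - {"delta_pos":[0,-0.9,0],"rotation":[0,0,0.99],"fingers":1}
    - {"delta_pos":[-1,-0.9,0],"rotation":[0,0,0.99],"fingers":1}
    - {"delta_pos":[-1,-0.9,0],"rotation":[0,0,0.99],"fingers":1}
    - {"delta_pos":[-1,0,0],"rotation":[0,0,0],"fingers":1}
    - {"delta_pos":[-1,0,0],"rotation":[0,0,0],"fingers":1}
    - {"delta_pos":[-1,0,0],"rotation":[0,0,0],"fingers":1}
    - {"delta_pos":[-1,0,0],"rotation":[0,0,0],"fingers":1}
    - {"delta_pos":[-1,0,0],"rotation":[0,0,0],"fingers":1}
    - {"delta_pos":[-1,0,0],"rotation":[0,0,0],"fingers":1}

```text
t: 1.1
tool_pos: [0.3325, -0.3821, 0.2137]
tcp_rot: [180.0, 0.0, -97.0]
wrist_force: [0.6, 0.4, 0.4]
grip_width: 0.0914
```

Call:
carry_out:
  increments:
    - {"delta_pos":[-1,0,0],"rotation":[0,0,0],"fingers":1}
    - {"delta_pos":[-1,0,0],"rotation":[0,0,0],"fingers":1}
    - {"delta_pos":[-1,0,0],"rotation":[0,0,0],"fingers":1}
    - {"delta_pos":[-1,0,0],"rotation":[0,0,0],"fingers":1}
    - {"delta_pos":[-1,0,0],"rotation":[0,0,0],"fingers":1}
    - {"delta_pos":[-1,0,0],"rotation":[0,0,0],"fingers":1}
    - {"delta_pos":[-1,0,0],"rotation":[0,0,0],"fingers":1}
    - {"delta_pos":[-1,0,0],"rotation":[0,0,0],"fingers":1}
    - {"delta_pos":[-1,0,0],"rotation":[0,0,0],"fingers":1}
    - {"delta_pos":[-1,0,0],"rotation":[0,0,0],"fingers":1}
    - {"delta_pos":[-1,0,0],"rotation":[0,0,0],"fingers":1}
    - {"delta_pos":[-1,0,0],"rotation":[0,0,0],"fingers":1}

```text
t: 2.1
tool_pos: [0.3689, -0.0845, 0.2139]
tcp_rot: [180.0, 0.0, -97.0]
wrist_force: [0.5, 0.3, -0.6]
grip_width: 0.0911
```

```bash
python3 -c "
from h import *
go(.4258,.216,.15,-97)"
```

```text
Traceback (most recent call last):
  File "h.py", line 16, in go
    print("t",round(o["t"],2),"pos",o["tool_pos"].round(4),"rot",o["tcp_rot"].round(2),"w",o["grip_width"].round(4),"F",o["wrist_force"].round(1),"j",o["joint_positions"].round(0))
                                                                                           ^^^^^^^^^^^^^^^^^^^^^
AttributeError: 'float' object has no attribute 'round'
```

Call:
carry_out:
  increments:
    - {"delta_pos":[-1,-0.1,0],"rotation":[0,0,0],"fingers":1}
    - {"delta_pos":[-1,-0.1,0],"rotation":[0,0,0],"fingers":1}
    - {"delta_pos":[-1,-0.1,0],"rotation":[0,0,0],"fingers":1}
    - {"delta_pos":[-1,-0.1,0],"rotation":[0,0,0],"fingers":1}
    - {"delta_pos":[-1,-0.1,0],"rotation":[0,0,0],"fingers":1}
    - {"delta_pos":[-1,-0.1,0],"rotation":[0,0,0],"fingers":1}
    - {"delta_pos":[-1,-0.1,0],"rotation":[0,0,0],"fingers":1}
    - {"delta_pos":[-1,-0.1,0],"rotation":[0,0,0],"fingers":1}
    - {"delta_pos":[-1,0,0.2],"rotation":[0,0,0],"fingers":1}
    - {"delta_pos":[-1,0,0.5],"rotation":[0,0,0],"fingers":1}
    - {"delta_pos":[-1,0,0.8],"rotation":[0,0,0],"fingers":1}
    - {"delta_pos":[-1,0,0.8],"rotation":[0,0,0],"fingers":1}

```text
t: 3.1
tool_pos: [0.4256, 0.211, 0.1559]
tcp_rot: [-179.9, 0.0, -97.0]
wrist_force: [0.6, -0.8, -0.2]
grip_width: 0.0912
```

```bash
sed -i 's/o\["grip_width"\].round(4)/round(o["grip_width"],4)/' h.py; python3 -c "
from h import *
go(.4258,.216,.1,-97)
a=snapshot('side');b=snapshot('top')
cv2.imwrite('pics/s1.png',np.hstack([cv2.resize(a[200:300,200:300],(400,400),interpolation=2),cv2.resize(b[150:250,160:260],(400,400),interpolation=2)]))
X=[(.4258,.216,.054)]
print(pix('side',X),pix('top',X))"
```

```text
t 3.1 pos [0.4256 0.211  0.1559] rot [-1.7994e+02  3.0000e-02 -9.6980e+01] w 0.0912 F [ 0.6 -0.8 -0.2] j [ 19.  21. 102.   0.  57. 116.]
turn units [-0.015   0.0075  0.005 ] shift units after turn [-0.2   0.02  2.24]
[[288.6416774  252.31188822]] [[194.73856403 223.85601705]]
```

View pics/s1.png

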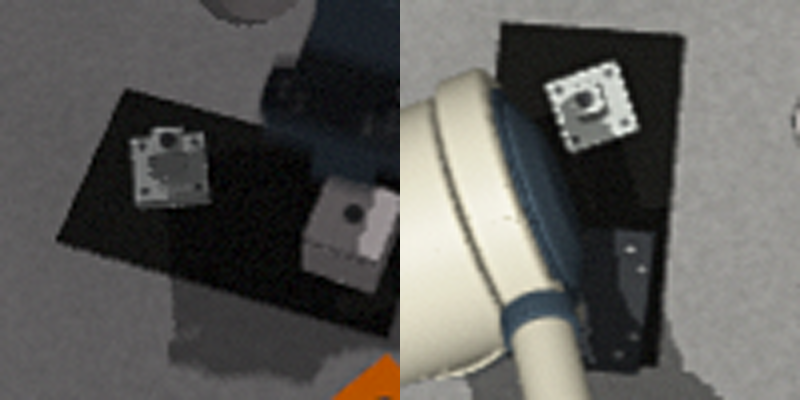

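Call:
carry_out:
  increments:
    - {"delta_pos":[-0.2,0,0.7],"rotation":[0,0,0],"fingers":1}
    - {"delta_pos":[0,0,0.9],"rotation":[0,0,0],"fingers":1}
    - {"delta_pos":[0,0,0.9],"rotation":[0,0,0],"fingers":1}
    - {"delta_pos":[0,0,0.9],"rotation":[0,0,0],"fingers":1}
    - {"delta_pos":[0,0,0.9],"rotation":[0,0,0],"fingers":1}
    - {"delta_pos":[0,0,0.6],"rotation":[0,0,0],"fingers":1}
    - {"delta_pos":[0,0,0.4],"rotation":[0,0,0],"fingers":1}
    - {"delta_pos":[0,0,0],"rotation":[0,0,0],"fingers":0.5}
    - {"delta_pos":[0,0,0],"rotation":[0,0,0],"fingers":0}
    - {"delta_pos":[0,0,0],"rotation":[0,0,0],"fingers":0}
    - {"delta_pos":[0,0,0],"rotation":[0,0,0],"fingers":0}
    - {"delta_pos":[0,0,0],"rotation":[0,0,0],"fingers":0}
  force: 35

```text
t: 4.2
tool_pos: [0.4265, 0.2147, 0.0247]
tcp_rot: [-179.9, 0.0, -97.0]
wrist_force: [-0.6, 0.4, -0.7]
grip_width: 0.0609
```

Call:
carry_out:
  increments:
    - {"delta_pos":[0,0,0],"rotation":[0,0,0],"fingers":0}
    - {"delta_pos":[0,0,0],"rotation":[0,0,0],"fingers":0}
    - {"delta_pos":[0,0,0],"rotation":[0,0,0],"fingers":0}

```text
t: 4.45
tool_pos: [0.4264, 0.2148, 0.0244]
tcp_rot: [-179.9, 0.0, -97.0]
wrist_force: [-0.9, 3.1, 9.9]
grip_width: 0.0499
```

Call:
carry_out:
  increments:
    - {"delta_pos":[0,0,0],"rotation":[0,0,0],"fingers":0}
    - {"delta_pos":[0,0,-0.3],"rotation":[0,0,0],"fingers":0}
    - {"delta_pos":[0,0,-0.8],"rotation":[0,0,0],"fingers":0}
    - {"delta_pos":[0,0,-1],"rotation":[0,0,0],"fingers":0}
    - {"delta_pos":[0,0,-1],"rotation":[0,0,0],"fingers":0}
    - {"delta_pos":[0,0,-1],"rotation":[0,0,0],"fingers":0}
    - {"delta_pos":[0,0,-1],"rotation":[0,0,0],"fingers":0}
    - {"delta_pos":[0,0,-1],"rotation":[0,0,0],"fingers":0}
    - {"delta_pos":[0,0,-0.8],"rotation":[0,0,0],"fingers":0}
    - {"delta_pos":[0,0,0],"rotation":[0,0,0],"fingers":0}

```text
t: 5.28
tool_pos: [0.4274, 0.2151, 0.2002]
tcp_rot: [-179.7, 0.1, -97.0]
wrist_force: [1.5, -0.0, -3.2]
grip_width: 0.0498
```

```bash
python3 -c "
from h import *
go(.4974,-.1995,.197,-75.7)
# stem dot: triangulate top & side
a,d=ray('top',(160+186/4-.375,150+99/4-.375));b,e=ray('side',(241.6,233.9))
s=np.linalg.lstsq(np.array([d,-e]).T,b-a,rcond=None)[0];print('stem',a+d*s[0],b+e*s[1],world('side',(241.6,233.9),.05))
print('dimple side',world('side',(288.1,252.9),.054))
"
```

```text
t 5.28 pos [0.4274 0.2151 0.2002] rot [-1.7972e+02  1.3000e-01 -9.6970e+01] w 0.0498 F [ 1.5 -0.  -3.2] j [ 20.  17.  98.  -0.  64. 117.]
turn units [-0.075  0.02  -5.32 ] shift units after turn [16.76  1.38  0.13]
stem [0.55661563 0.18618417 0.04961126] [0.55748091 0.18624789 0.04975043] [0.55742981 0.18639671 0.05      ]
dimple side [0.42683544 0.21797641 0.054     ]
```

Call:
carry_out:
  increments:
    - {"delta_pos":[0.5,0,0],"rotation":[0,0,-0.89],"fingers":0}
    - {"delta_pos":[0.9,0,0],"rotation":[0,0,-0.89],"fingers":0}
    - {"delta_pos":[0.9,0,0],"rotation":[0,0,-0.89],"fingers":0}
    - {"delta_pos":[1,0,0],"rotation":[0,0,-0.89],"fingers":0}
    - {"delta_pos":[1,0,0],"rotation":[0,0,-0.89],"fingers":0}
    - {"delta_pos":[1,0,0],"rotation":[0,0,-0.89],"fingers":0}
    - {"delta_pos":[1,0,0],"rotation":[0,0,0],"fingers":0}
    - {"delta_pos":[1,0,0],"rotation":[0,0,0],"fingers":0}
    - {"delta_pos":[1,0,0],"rotation":[0,0,0],"fingers":0}
    - {"delta_pos":[1,0,0],"rotation":[0,0,0],"fingers":0}
    - {"delta_pos":[0.9,0,0],"rotation":[0,0,0],"fingers":0}
    - {"delta_pos":[0.6,0,0],"rotation":[0,0,0],"fingers":0}

```text
t: 6.28
tool_pos: [0.4665, -0.0521, 0.1956]
tcp_rot: [179.9, 0.0, -75.7]
wrist_force: [0.3, 0.3, -3.5]
grip_width: 0.0498
```

```bash
python3 -c "
from h import *
go(.4974,-.1995,.1,-75.7)"
```

```text
t 6.28 pos [ 0.4665 -0.0521  0.1956] rot [ 1.7993e+02  1.0000e-02 -7.5670e+01] w 0.0498 F [ 0.3  0.3 -3.5] j [-14.  17. 100.  -0.  63.  62.]
turn units [0.0175 0.0025 0.0075] shift units after turn [6.02 0.26 3.82]
```

Call:
carry_out:
  increments:
    - {"delta_pos":[0.9,0.05,0],"rotation":[0,0,0],"fingers":0}
    - {"delta_pos":[0.9,0.05,0],"rotation":[0,0,0],"fingers":0}
    - {"delta_pos":[0.9,0.05,0],"rotation":[0,0,0],"fingers":0}
    - {"delta_pos":[0.9,0.05,0],"rotation":[0,0,0.0],"fingers":0}
    - {"delta_pos":[0.9,0.05,0.3],"rotation":[0,0,0],"fingers":0}
    - {"delta_pos":[0.8,0,0.7],"rotation":[0,0,0],"fingers":0}
    - {"delta_pos":[0.3,0,0.9],"rotation":[0,0,0],"fingers":0}
    - {"delta_pos":[0,0,0.6],"rotation":[0,0,0],"fingers":0}
    - {"delta_pos":[0,0,0.2],"rotation":[0,0,0],"fingers":0}
    - {"delta_pos":[0,0,0],"rotation":[0,0,0],"fingers":0}
    - {"delta_pos":[0,0,0],"rotation":[0,0,0],"fingers":0}

```text
t: 7.2
tool_pos: [0.4953, -0.1871, 0.129]
tcp_rot: [180.0, 0.0, -75.6]
wrist_force: [0.7, -0.9, -3.4]
grip_width: 0.0499
```

```bash
python3 -c "
from h import *
go(.4974,-.1995,.085,-75.7)
a=snapshot('side');b=snapshot('top')
o=ctrl.get_obs()['tool_pos']; X=np.array([o+[0,0,.031]])
u=pix('side',X)[0];v=pix('top',X)[0]
f=lambda im,x,y:cv2.resize(im[y:y+100,x:x+100],(400,400),interpolation=2)
print(u,v); cv2.imwrite('pics/s2.png',np.hstack([f(a,240,85),f(b,300,145)]))"
```

```text
t 7.2 pos [ 0.4953 -0.1871  0.129 ] rot [ 1.7997e+02  3.0000e-02 -7.5600e+01] w 0.0499 F [ 0.7 -0.9 -3.4] j [-27.  27.  96.   0.  57.  48.]
turn units [0.0075 0.0075 0.025 ] shift units after turn [0.5  0.04 1.76]
[291.66888277 113.88384804] [357.38368745 189.78247353]
```

View pics/s2.png

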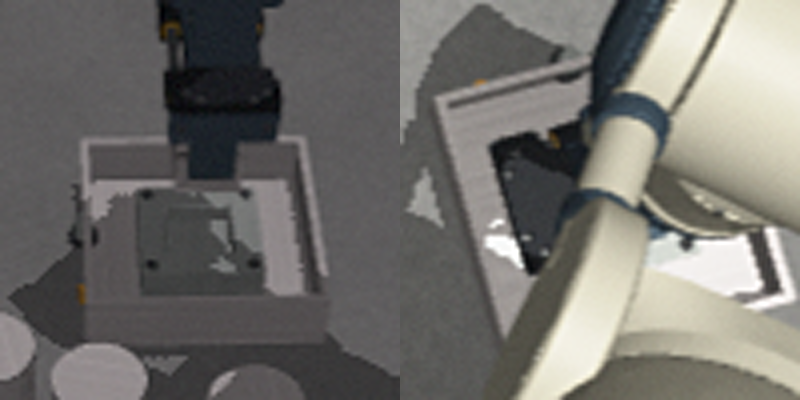

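```bash
python3 -c "
from h import *
Q=np.array([world('side',(240+x/4-.375,85+y/4-.375),.035)[:2] for x,y in ((147,194),(243,190),(255,263),(152,264))])
print(Q,Q.mean(0),[np.hypot(*(Q[i]-Q[i-1])) for i in range(4)])"
```

```text
[[ 0.54772    -0.2284452 ]
 [ 0.47059299 -0.2509765 ]
 [ 0.44758259 -0.16893876]
 [ 0.52764406 -0.14964424]] [ 0.49838491 -0.19950118] [np.float64(0.0813181031994835), np.float64(0.08035070802017498), np.float64(0.08520369854909715), np.float64(0.08235361267447473)]
```

Call:
carry_out:
  increments:
    - {"delta_pos":[0.3,-0.02,0.2],"rotation":[0,0,0.01],"fingers":0}
    - {"delta_pos":[0.22,-0.03,0.5],"rotation":[0,0,0],"fingers":0}
    - {"delta_pos":[0,0,0.6],"rotation":[0,0,0],"fingers":0}
    - {"delta_pos":[0,0,0.6],"rotation":[0,0,0],"fingers":0}
    - {"delta_pos":[0,0,0.5],"rotation":[0,0,0],"fingers":0}
    - {"delta_pos":[0,0,0.2],"rotation":[0,0,0],"fingers":0}
    - {"delta_pos":[0,0,0],"rotation":[0,0,0],"fingers":0}
    - {"delta_pos":[0,0,0],"rotation":[0,0,0],"fingers":0}

```text
t: 7.97
tool_pos: [0.5001, -0.2, 0.0638]
tcp_rot: [180.0, 0.0, -75.7]
wrist_force: [0.7, 0.4, -3.1]
grip_width: 0.0499
```

```bash
python3 -c "
from h import *
go(.4978,-.2,.0404,-75.7)
print(ctrl.get_obs()['ft_torque'])
a=snapshot('side')
cv2.imwrite('pics/s3.png',cv2.resize(a[100:175,250:350],(800,600),interpolation=2))"
```

```text
t 7.97 pos [ 0.5001 -0.2     0.0638] rot [179.99   0.   -75.67] w 0.0499 F [ 0.7  0.4 -3.1] j [-28.  33.  98.  -0.  49.  48.]
turn units [0.0025 0.     0.0075] shift units after turn [-0.02  0.09  0.94]
[-0.01783771 -0.00044087  0.0178974 ]
```

View pics/s3.png

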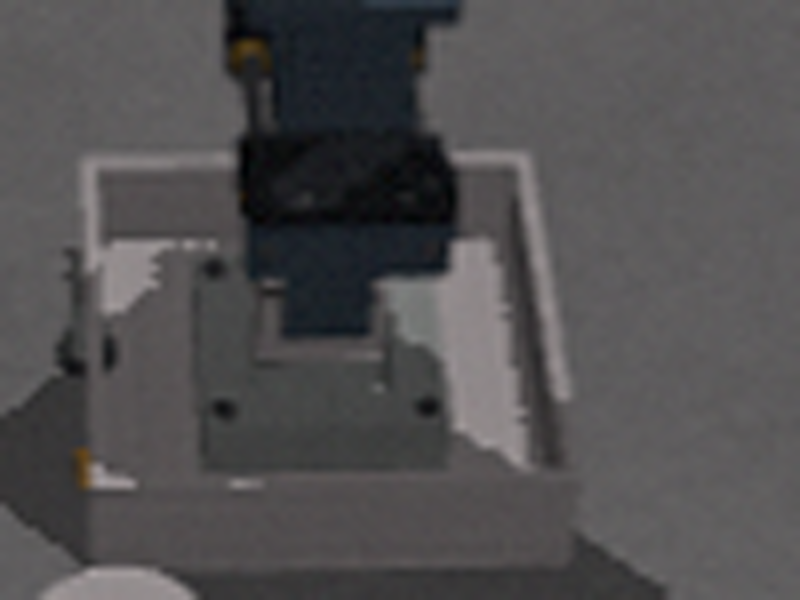

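```bash
python3 -c "
from h import *
M=R.from_euler('z',14.33,degrees=True)
A=np.array([.5001,-.2,0])+M.apply([[-.025,.025,.0454],[.025,.025,.0454],[-.0235,.0235,.0434],[.0235,.0235,.0434]])
B=np.array([.4978,-.2,0])+M.apply([[-.041,.041,.035],[.041,.041,.035],[-.05,.05,.035],[.05,.05,.035]])
s=lambda X:(((pix('side',X)-[250,100])+.5)*8-.5).round(0)
print(s(A),s(B))"
```

```text
[[383. 357.]
 [258. 359.]
 [379. 358.]
 [262. 360.]] [[430. 404.]
 [225. 408.]
 [455. 420.]
 [204. 424.]]
```

Call:
carry_out:
  increments:
    - {"delta_pos":[-0.02,0.05,0.1],"rotation":[0,0,0],"fingers":0}
    - {"delta_pos":[0,0,0.1],"rotation":[0,0,0],"fingers":0}
    - {"delta_pos":[0,0,0.1],"rotation":[0,0,0],"fingers":0}
    - {"delta_pos":[0,0,0.1],"rotation":[0,0,0],"fingers":0}
    - {"delta_pos":[0,0,0.08],"rotation":[0,0,0],"fingers":0}
    - {"delta_pos":[0,0,0],"rotation":[0,0,0],"fingers":0}

```text
t: 8.52
tool_pos: [0.4985, -0.1995, 0.0515]
tcp_rot: [180.0, 0.0, -75.7]
wrist_force: [-1.0, -0.1, -3.9]
grip_width: 0.0496
```

No contact so far; bottom about 4 mm into the mouth. Continue down.

Call:
carry_out:
  increments:
    - {"delta_pos":[0,0,0.08],"rotation":[0,0,0],"fingers":0}
    - {"delta_pos":[0,0,0.08],"rotation":[0,0,0],"fingers":0}
    - {"delta_pos":[0,0,0.08],"rotation":[0,0,0],"fingers":0}
    - {"delta_pos":[0,0,0],"rotation":[0,0,0],"fingers":0}

```text
t: 8.85
tool_pos: [0.4985, -0.1995, 0.0455]
tcp_rot: [180.0, 0.0, -75.7]
wrist_force: [0.3, -0.6, -4.1]
grip_width: 0.0501
```

Call:
carry_out:
  increments:
    - {"delta_pos":[0,0,0.07],"rotation":[0,0,0],"fingers":0}
    - {"delta_pos":[0,0,0.06],"rotation":[0,0,0],"fingers":0}
    - {"delta_pos":[0,0,0],"rotation":[0,0,0],"fingers":0}

```text
t: 9.1
tool_pos: [0.4985, -0.1995, 0.0424]
tcp_rot: [180.0, 0.0, -75.7]
wrist_force: [-0.1, 0.0, -3.1]
grip_width: 0.0498
```

Call:
carry_out:
  increments:
    - {"delta_pos":[0,0,0.05],"rotation":[0,0,0],"fingers":0}
    - {"delta_pos":[0,0,0.03],"rotation":[0,0,0],"fingers":0}
    - {"delta_pos":[0,0,0],"rotation":[0,0,0],"fingers":0}

```text
t: 9.35
tool_pos: [0.4986, -0.1996, 0.0406]
tcp_rot: [180.0, 0.0, -75.7]
wrist_force: [-0.3, 0.2, -3.6]
grip_width: 0.0499
```

Call:
carry_out:
  increments:
    - {"delta_pos":[0,0,0.02],"rotation":[0,0,0],"fingers":0}
    - {"delta_pos":[0,0,0.02],"rotation":[0,0,0],"fingers":0}
    - {"delta_pos":[0,0,0],"rotation":[0,0,0],"fingers":0}

```text
t: 9.6
tool_pos: [0.4987, -0.1996, 0.0404]
tcp_rot: [-180.0, -0.0, -75.7]
wrist_force: [-4.6, 1.2, 14.2]
grip_width: 0.0497
```

Call:
carry_out:
  increments:
    - {"delta_pos":[0,0,0],"rotation":[0,0,0],"fingers":0.7}
    - {"delta_pos":[0,0,0],"rotation":[0,0,0],"fingers":1}
    - {"delta_pos":[0,0,0],"rotation":[0,0,0],"fingers":1}
    - {"delta_pos":[0,0,0],"rotation":[0,0,0],"fingers":1}
    - {"delta_pos":[0,0,0],"rotation":[0,0,0],"fingers":1}
    - {"delta_pos":[0,0,0],"rotation":[0,0,0],"fingers":1}
    - {"delta_pos":[0,0,-0.3],"rotation":[0,0,0],"fingers":1}
    - {"delta_pos":[0,0,-0.8],"rotation":[0,0,0],"fingers":1}
    - {"delta_pos":[0,0,-1],"rotation":[0,0,0],"fingers":1}
    - {"delta_pos":[0,0,-1],"rotation":[0,0,0],"fingers":1}
    - {"delta_pos":[0,0,-1],"rotation":[0,0,0],"fingers":1}
    - {"delta_pos":[0,0,-1],"rotation":[0,0,0],"fingers":1}

```text
t: 10.6
tool_pos: [0.4984, -0.1994, 0.169]
tcp_rot: [-180.0, -0.0, -75.7]
wrist_force: [0.4, -0.7, 0.5]
grip_width: 0.0915
```

```bash
python3 -c "
from h import *
go(.5565,.186,.165,-72)"
```

```text
t 10.6 pos [ 0.4984 -0.1994  0.169 ] rot [-1.7999e+02 -1.0000e-02 -7.5660e+01] w 0.0915 F [ 0.4 -0.7  0.5] j [-28.  24.  93.   0.  63.  47.]
turn units [-0.0025 -0.0025 -0.915 ] shift units after turn [-13.95  -6.97   0.16]
```

Call:
carry_out:
  increments:
    - {"delta_pos":[-0.5,-0.2,0],"rotation":[0,0,-0.9],"fingers":1}
    - {"delta_pos":[-1,-0.5,0],"rotation":[0,0,0],"fingers":1}
    - {"delta_pos":[-1,-0.5,0],"rotation":[0,0,0],"fingers":1}
    - {"delta_pos":[-1,-0.5,0],"rotation":[0,0,0],"fingers":1}
    - {"delta_pos":[-1,-0.5,0],"rotation":[0,0,0],"fingers":1}
    - {"delta_pos":[-1,-0.5,0],"rotation":[0,0,0],"fingers":1}
    - {"delta_pos":[-1,-0.5,0],"rotation":[0,0,0],"fingers":1}
    - {"delta_pos":[-1,-0.5,0],"rotation":[0,0,0],"fingers":1}
    - {"delta_pos":[-1,-0.5,0],"rotation":[0,0,0],"fingers":1}
    - {"delta_pos":[-1,-0.5,0],"rotation":[0,0,0],"fingers":1}
    - {"delta_pos":[-1,-0.5,0],"rotation":[0,0,0],"fingers":1}
    - {"delta_pos":[-1,-0.5,0],"rotation":[0,0,0],"fingers":1}

```text
t: 11.6
tool_pos: [0.5464, 0.1192, 0.1678]
tcp_rot: [-180.0, -0.0, -72.1]
wrist_force: [0.3, -0.5, 0.1]
grip_width: 0.0913
```

Call:
carry_out:
  increments:
    - {"delta_pos":[-1,-0.5,0],"rotation":[0,0,0],"fingers":1}
    - {"delta_pos":[-0.8,-0.5,0],"rotation":[0,0,0],"fingers":1}
    - {"delta_pos":[-0.4,0,0],"rotation":[0,0,0],"fingers":1}
    - {"delta_pos":[0,0,0],"rotation":[0,0,0],"fingers":1}
    - {"delta_pos":[0,0,0],"rotation":[0,0,0],"fingers":1}

```text
t: 12.02
tool_pos: [0.5529, 0.1776, 0.1674]
tcp_rot: [180.0, -0.0, -72.0]
wrist_force: [0.7, -0.6, 0.3]
grip_width: 0.0908
```

```bash
python3 -c "
from h import *
go(.5565,.186,.018,-72)
b=snapshot('top');a=snapshot('side')
f=lambda im,x,y:cv2.resize(im[y:y+100,x:x+100],(400,400),interpolation=2)
cv2.imwrite('pics/s4.png',np.hstack([f(b,300,145),f(a,240,80)]))"
```

```text
t 12.02 pos [0.5529 0.1776 0.1674] rot [ 1.7998e+02 -1.0000e-02 -7.2010e+01] w 0.0908 F [ 0.7 -0.6  0.3] j [12. 28. 87. -0. 66. 84.]
turn units [ 0.005  -0.0025 -0.0025] shift units after turn [-0.27 -0.24  5.97]
```

View pics/s4.png

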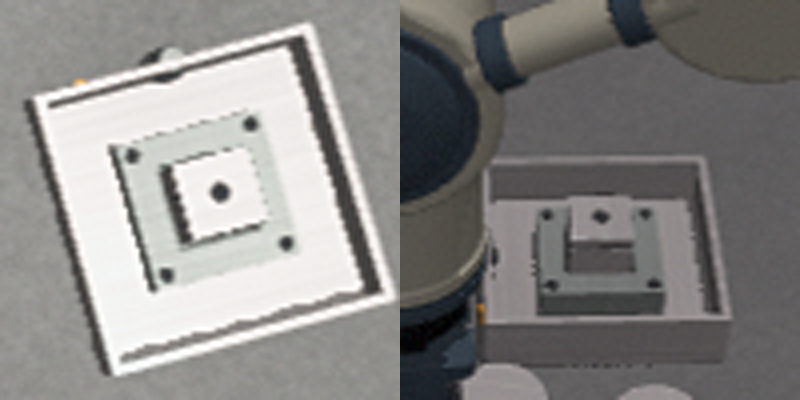

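Call:
carry_out:
  increments:
    - {"delta_pos":[-0.28,-0.25,0.5],"rotation":[0,0,0],"fingers":1}
    - {"delta_pos":[0,0,0.9],"rotation":[0,0,0],"fingers":1}
    - {"delta_pos":[0,0,1],"rotation":[0,0,0],"fingers":1}
    - {"delta_pos":[0,0,1],"rotation":[0,0,0],"fingers":1}
    - {"delta_pos":[0,0,1],"rotation":[0,0,0],"fingers":1}
    - {"delta_pos":[0,0,0.7],"rotation":[0,0,0],"fingers":1}
    - {"delta_pos":[0,0,0.5],"rotation":[0,0,0],"fingers":1}
    - {"delta_pos":[0,0,0.25],"rotation":[0,0,0],"fingers":1}
    - {"delta_pos":[0,0,0],"rotation":[0,0,0],"fingers":1}
    - {"delta_pos":[0,0,0],"rotation":[0,0,0],"fingers":1}

```text
t: 12.95
tool_pos: [0.5573, 0.1861, 0.021]
tcp_rot: [180.0, 0.0, -72.1]
wrist_force: [-0.2, -0.6, -0.0]
grip_width: 0.0912
```

```bash
python3 -c "
from h import *
go(.5565,.186,.020,-72)
print(world('top',(300+220/4-.375,145+192/4-.375),.07),world('side',(240+200/4-.375,80+216/4-.375),.07))
Q=np.array([world('top',(300+x/4-.375,145+y/4-.375),.07)[:2] for x,y in ((164,164),(264,146),(270,225),(188,245))]);print(Q.mean(0))"
```

```text
t 12.95 pos [0.5573 0.1861 0.021 ] rot [179.99   0.   -72.09] w 0.0912 F [-0.2 -0.6 -0. ] j [13. 39. 93. -0. 48. 85.]
turn units [ 0.0025  0.     -0.0225] shift units after turn [-0.01  0.03  0.04]
[ 0.49850482 -0.19984871  0.07      ] [ 0.49938454 -0.19839112  0.07      ]
[ 0.49661574 -0.2007296 ]
```

Call:
carry_out:
  increments:
    - {"delta_pos":[0,0,0],"rotation":[0,0,0],"fingers":0.5}
    - {"delta_pos":[0,0,0],"rotation":[0,0,0],"fingers":0}
    - {"delta_pos":[0,0,0],"rotation":[0,0,0],"fingers":0}
    - {"delta_pos":[0,0,0],"rotation":[0,0,0],"fingers":0}
    - {"delta_pos":[0,0,0],"rotation":[0,0,0],"fingers":0}
    - {"delta_pos":[0,0,0],"rotation":[0,0,0],"fingers":0}
    - {"delta_pos":[0,0,0],"rotation":[0,0,0],"fingers":0}
    - {"delta_pos":[0,0,0],"rotation":[0,0,0],"fingers":0}
    - {"delta_pos":[0,0,0],"rotation":[0,0,0],"fingers":0}
    - {"delta_pos":[0,0,0],"rotation":[0,0,0],"fingers":0}
    - {"delta_pos":[0,0,0],"rotation":[0,0,0],"fingers":0}
    - {"delta_pos":[0,0,0],"rotation":[0,0,0],"fingers":0}
  force: 40

```text
t: 13.95
tool_pos: [0.5571, 0.1864, 0.0209]
tcp_rot: [180.0, 0.0, -72.1]
wrist_force: [0.3, 0.9, 0.6]
grip_width: 0.0199
```

Call:
carry_out:
  increments:
    - {"delta_pos":[0,0,0],"rotation":[0,0,0],"fingers":0}
    - {"delta_pos":[0,0,0],"rotation":[0,0,0],"fingers":0}
    - {"delta_pos":[0,0,0],"rotation":[0,0,0],"fingers":0}
    - {"delta_pos":[0,0,0],"rotation":[0,0,0],"fingers":0}

```text
t: 14.28
tool_pos: [0.5572, 0.1864, 0.0209]
tcp_rot: [-180.0, 0.0, -72.1]
wrist_force: [0.9, 0.7, -0.6]
grip_width: 0.0195
```

Call:
carry_out:
  increments:
    - {"delta_pos":[0,0,-0.3],"rotation":[0,0,0],"fingers":0}
    - {"delta_pos":[0,0,-0.8],"rotation":[0,0,0],"fingers":0}
    - {"delta_pos":[0,0,-1],"rotation":[0,0,0],"fingers":0}
    - {"delta_pos":[0,0,-1],"rotation":[0,0,0],"fingers":0}
    - {"delta_pos":[0,0,-1],"rotation":[0,0,0],"fingers":0}
    - {"delta_pos":[0,0,-1],"rotation":[0,0,0],"fingers":0}
    - {"delta_pos":[0,0,-1],"rotation":[0,0,0],"fingers":0}
    - {"delta_pos":[0,0,-0.8],"rotation":[0,0,0],"fingers":0}
    - {"delta_pos":[0,0,0],"rotation":[0,0,0],"fingers":0}
    - {"delta_pos":[0,0,0],"rotation":[0,0,0],"fingers":0}

```text
t: 15.12
tool_pos: [0.5574, 0.1864, 0.1944]
tcp_rot: [-179.9, -0.0, -72.1]
wrist_force: [0.4, 0.2, -3.1]
grip_width: 0.0193
```

```bash
python3 -c "
from h import *
go(.4985,-.1995,.19,-75.7)"
```

```text
t 15.12 pos [0.5574 0.1864 0.1944] rot [-1.7989e+02 -1.0000e-02 -7.2060e+01] w 0.0193 F [ 0.4  0.2 -3.1] j [13. 26. 84. -0. 70. 85.]
turn units [-0.0275 -0.0025  0.91  ] shift units after turn [14.38  6.1   0.18]
```

Call:
carry_out:
  increments:
    - {"delta_pos":[0.4,0,0],"rotation":[0,0,0.91],"fingers":0}
    - {"delta_pos":[0.8,0.45,0],"rotation":[0,0,0],"fingers":0}
    - {"delta_pos":[1,0.45,0],"rotation":[0,0,0],"fingers":0}
    - {"delta_pos":[1,0.45,0],"rotation":[0,0,0],"fingers":0}
    - {"delta_pos":[1,0.45,0],"rotation":[0,0,0],"fingers":0}
    - {"delta_pos":[1,0.45,0],"rotation":[0,0,0],"fingers":0}
    - {"delta_pos":[1,0.45,0],"rotation":[0,0,0],"fingers":0}
    - {"delta_pos":[1,0.45,0],"rotation":[0,0,0],"fingers":0}
    - {"delta_pos":[1,0.45,0],"rotation":[0,0,0],"fingers":0}
    - {"delta_pos":[1,0.45,0],"rotation":[0,0,0],"fingers":0}
    - {"delta_pos":[1,0.45,0],"rotation":[0,0,0],"fingers":0}
    - {"delta_pos":[1,0.45,0],"rotation":[0,0,0],"fingers":0}

```text
t: 16.12
tool_pos: [0.5056, -0.1163, 0.192]
tcp_rot: [179.9, 0.1, -75.7]
wrist_force: [1.0, -0.7, -3.9]
grip_width: 0.0196
```

Call:
carry_out:
  increments:
    - {"delta_pos":[0.9,0.4,0],"rotation":[0,0,0],"fingers":0}
    - {"delta_pos":[0.9,0.4,0],"rotation":[0,0,0],"fingers":0}
    - {"delta_pos":[0.7,0.3,0],"rotation":[0,0,0],"fingers":0}
    - {"delta_pos":[0.5,0.1,0],"rotation":[0,0,0],"fingers":0}
    - {"delta_pos":[0.2,0,0],"rotation":[0,0,0],"fingers":0}
    - {"delta_pos":[0,0,0],"rotation":[0,0,0],"fingers":0}
    - {"delta_pos":[0,0,0],"rotation":[0,0,0],"fingers":0}

```text
t: 16.7
tool_pos: [0.4977, -0.1995, 0.1929]
tcp_rot: [180.0, 0.1, -75.7]
wrist_force: [0.2, 0.7, -2.9]
grip_width: 0.0196
```

```bash
python3 -c "
from h import *
go(.4985,-.1995,.1,-75.7)"
```

```text
t 16.7 pos [ 0.4977 -0.1995  0.1929] rot [ 1.7997e+02  5.0000e-02 -7.5700e+01] w 0.0196 F [ 0.2  0.7 -2.9] j [-28.  23.  91.   0.  66.  47.]
turn units [ 0.0075  0.0125 -0.    ] shift units after turn [ 0.01 -0.03  3.72]
```

Call:
carry_out:
  increments:
    - {"delta_pos":[0,-0.03,0.4],"rotation":[0,0,0],"fingers":0}
    - {"delta_pos":[0,0,0.8],"rotation":[0,0,0],"fingers":0}
    - {"delta_pos":[0,0,0.9],"rotation":[0,0,0],"fingers":0}
    - {"delta_pos":[0,0,0.8],"rotation":[0,0,0],"fingers":0}
    - {"delta_pos":[0,0,0.5],"rotation":[0,0,0],"fingers":0}
    - {"delta_pos":[0,0,0.2],"rotation":[0,0,0],"fingers":0}
    - {"delta_pos":[0,0,0],"rotation":[0,0,0],"fingers":0}
    - {"delta_pos":[0,0,0],"rotation":[0,0,0],"fingers":0}

```text
t: 17.37
tool_pos: [0.4986, -0.1996, 0.1035]
tcp_rot: [-180.0, 0.0, -75.7]
wrist_force: [0.0, -1.0, -2.1]
grip_width: 0.0196
```

```bash
python3 -c "
from h import *
go(.4985,-.1995,.093,-75.7)
a=snapshot('side')
cv2.imwrite('pics/s5.png',cv2.resize(a[95:170,250:350],(800,600),interpolation=2))
M=R.from_euler('z',14.3,degrees=True);o=ctrl.get_obs()['tool_pos']
s=lambda X:(((pix('side',X)-[250,95])+.5)*8-.5).round(0).tolist()
q=M.apply([[-.025,.025,0],[.025,.025,0],[-.025,-.025,0],[.025,-.025,0]])
print('block top',s(q+[.4985,-.1995,.07]));print('pad under',s(q+o-[0,0,.0169]));print('pad top',s(q+o-[0,0,.0049]))"
```

```text
t 17.37 pos [ 0.4986 -0.1996  0.1035] rot [-180.      0.    -75.67] w 0.0196 F [ 0.  -1.  -2.1] j [-28.  29.  97.   0.  54.  47.]
turn units [-0.      0.      0.0075] shift units after turn [-0.01  0.    0.42]
block top [[391.0, 353.0], [264.0, 356.0], [380.0, 267.0], [257.0, 270.0]]
pad under [[393.0, 321.0], [265.0, 323.0], [382.0, 235.0], [258.0, 237.0]]
pad top [[395.0, 298.0], [266.0, 300.0], [384.0, 212.0], [259.0, 214.0]]
```

View pics/s5.png

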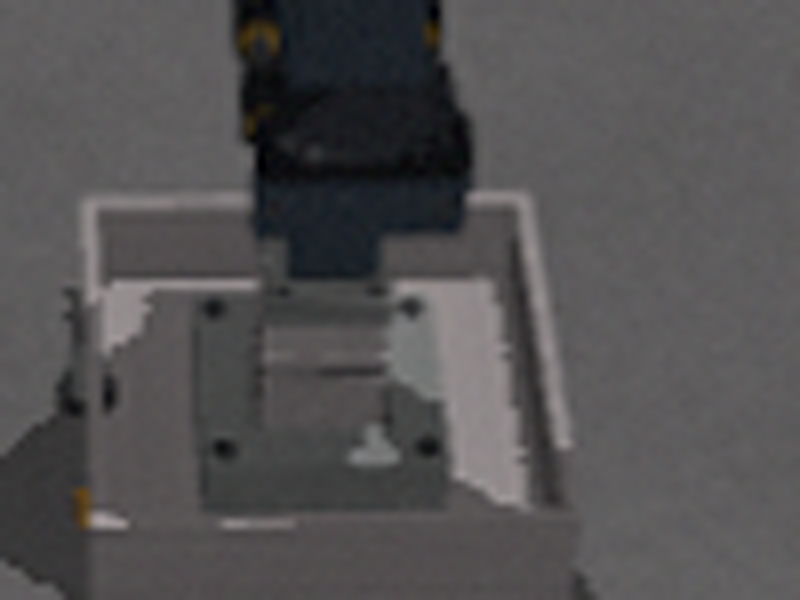

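Call:
carry_out:
  increments:
    - {"delta_pos":[0,0,0.15],"rotation":[0,0,0],"fingers":0}
    - {"delta_pos":[0,0,0.15],"rotation":[0,0,0],"fingers":0}
    - {"delta_pos":[0,0,0.12],"rotation":[0,0,0],"fingers":0}
    - {"delta_pos":[0,0,0],"rotation":[0,0,0],"fingers":0}
    - {"delta_pos":[0,0,0],"rotation":[0,0,0],"fingers":0}
    - {"delta_pos":[0,0,0],"rotation":[0,0,0],"fingers":0}
    - {"delta_pos":[0,0,0],"rotation":[0,0,0],"fingers":0}

```text
t: 18.0
tool_pos: [0.4985, -0.2001, 0.093]
tcp_rot: [-180.0, -0.0, -75.7]
wrist_force: [0.4, 0.9, -2.9]
grip_width: 0.0197
```

```bash
python3 -c "
from h import *
go(.4985,-.1995,.093,-75.7)
a=snapshot('side');b=snapshot('top')
f=lambda im,x,y,w,h,k:cv2.resize(im[y:y+h,x:x+w],(w*k,h*k),interpolation=2)
cv2.imwrite('pics/s6.png',np.hstack([f(a,265,105,60,75,6),cv2.resize(a[75:275,130:330],(440,450))]))"
```

```text
t 18.0 pos [ 0.4985 -0.2001  0.093 ] rot [-1.7999e+02 -1.0000e-02 -7.5700e+01] w 0.0197 F [ 0.4  0.9 -2.9] j [-28.  30.  97.  -0.  53.  47.]
turn units [-0.0025 -0.0025 -0.    ] shift units after turn [-0.02 -0.01  0.  ]
```

View pics/s6.png

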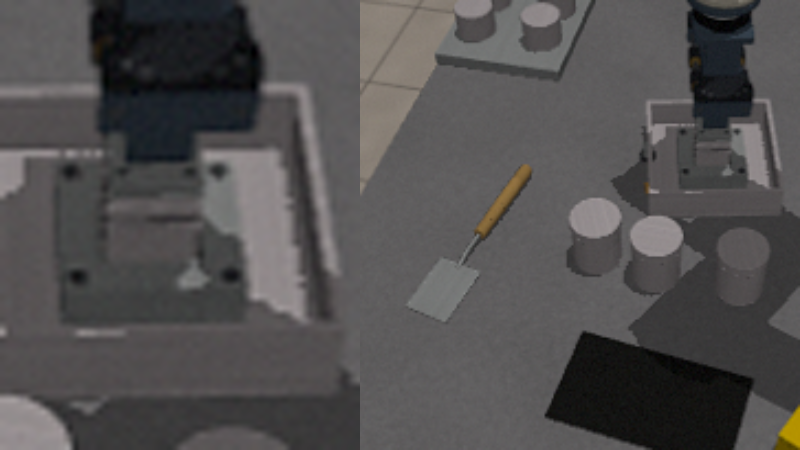

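The pad hangs centred and parallel over the seated block with a narrow bright gap at about (155,203) in the crop. The three tins stand upright and the spatula is in place. The wrist reads −2.9 N, which is the pad's weight, so it isn't touching the block. Handing in.

```bash
python3 -c "
from rig import ctrl
print(ctrl.close_job())"
```

```text
the job is handed in; nothing more can be done
None
```

I lowered the dummy block into the pocket and released it. I then carried the load pad over the tins and the carriage wall and handed in at about 18 s of the 67 s, still holding it above the block. The hand-in reports no verdict, so these are my own last checks:

- **Block:** It met the pocket floor with the tool tip at 40.4 mm, which is the height expected for a fully seated block. After release, the two cameras put its centre within about 1.5 mm of the release position, and it looked flat and square.
- **Pad:** The estimated gap is about 6 mm, from the tool height and the grip offset. The tool is within about 1 mm of the block's centre, with no measurable tilt, and its yaw is within a fraction of a degree of the carriage edges. The wrist force of about −2.9 N is just the pad's weight, so the pad is not touching the block. The last side picture shows the edges parallel to the block's, with a clear gap.
- **Tins and spatula:** The last side picture shows the tins standing and the spatula in place. I only checked this by eye and did not measure it.
- **Disagreements:** The cameras disagreed by about 1–2 mm, which matches the stated calibration. One rough reading of the seated block's top corners put its centre about 2 mm off. I trusted the dimple and release-position readings over it.

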